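# Set the stop screw of a water-filter bracket with a socket driver and a setting block

## Robot

A 7-joint arm with a two-finger parallel gripper is mounted at the origin on the work surface. World frame = base frame: x ahead of the robot, y to its left, z up, the work surface at z = 0. Lengths are in m, angles in degrees, forces in N, time in s.
With the tool pointing down it reaches from about 0.35 to 0.9 m from the base axis. Payload 7.2 kg.
Tool frame: the origin (TCP) lies midway between the tips of the shut fingers; the grasp point (between the pads) lies 19 mm behind it (bot.grip_depth is the y of the grasp point in the tool frame, in m); y points along the fingers, x is the direction in which the jaws open and shut, and the axes are right-handed (so a half turn about y gives the same grasp; the last joint's range is limited). The gripper opens to 88 mm and grips with 3 to 60 N. Pads are 20 mm wide; open, the fingers measure 115 mm over their backs; the gripper's body (75 mm by 178 mm) begins 61 mm behind the grasp point.
Start: joints at [-3.908, 23.554, -0.728, 91.456, 0.321, 64.991, -4.71], TCP at [0.625, -0, 0.223] pointing down, gripper open.
Joint ranges: [-169.25, 169.25], [-16.82, 113.86], [-84.01, 82.57], [7.8, 145.47], [-59.2, 239.2], [7.22, 106.19], [-163.78, 163.78]. Speed limits (degrees/s): [136.94, 136.94, 172.46, 172.46, 180, 180, 180].

## Interface

Orientations are given as a 3x3 rotation matrix whose columns are the frame's x, y, z axes.
In Python, from station import monitor, camera, calibration, bot gives the robot as it stands. The module is installed in compiled form; this text tells all that it offers.
- The arm moves only by the shell command python3 -m inch 'ROWS' [FORCE]. ROWS is JSON, a list of rows, each a list of 7 numbers: the shift along the tool's x, y, z in units of 30 mm (1.0 is 30 mm), then the turn, a rotation vector about the tool's x, y, z in rad, then the closure, from 0 (fully open) to 1 (shut). A call has 1 to 12 rows; each row shifts and turns the commanded pose from where the row before left it, along the tool's axes as they then stand; what a row does not reach is not made up. A row lasts 1/12 s, in which the tool goes at most 41.7 mm and 7.16 degrees, less where a joint would pass 70% of its speed; a pose out of reach is approached as far as the arm can. A call is refused whole if a number of a shift passes 1 or a number of a turn 0.125, either way. A call with a gripper value outside its range is refused whole. The fingers move at their own pace and stop on an object; FORCE is the grip in N (left out, the last holds). Time passes only in rows, so rows that do not move let the fingers close. It gives the time, the measured TCP pose, the force and the opening at its end, in the units of the state.
- monitor.sense(): the state, without advancing time (a new reading comes with each control period).
- camera(name): name is "scene" or "side" or "wrist"; returns (picture, depth): 400x640x3 uint8, red, green, blue; 400x640 float32, m along the optical axis (not along the pixel's ray), 0 where there is no reading.
- calibration(name): a dict with "vfov" (degrees; the focal length in pixels is half the picture's height over the tangent of half this angle, whatever the lens; pixels are square), "cx", "cy" (the principal point, pixels), "dist" ([k1, k2, p1, p2, k3] as OpenCV has them; the pictures are not rectified), "eye" and "orientation" of the camera in the world; the wrist camera has in their place "mount" (4x4, takes a point from camera to tool coordinates, whose origin is the TCP and whose axes are the tool frame's). Camera axes: x right, y down, z forward; pixel columns grow to the right and rows downward; lengths in m; the calibration is good to about 2 mm. A picture is of the moment at which its call begins: read the wrist's pose just before it. calibration takes no time and is no camera call.
- bot.finish_job(): hands the job in, once; it reports no verdict.
The state is a dict: "time_s": time; "qpos": joint angles; "qd": joint speeds; "joint_torque": joint torques, N m; "tcp_pos": TCP position; "tool_rot": TCP orientation; "force": force on the tool from outside, world axes, zero at the start; "ft_torque": the same for the moment, N m; "opening": finger opening in m.
Only numpy, scipy, OpenCV 4.12 (cv2) and the standard library are available. Lean on these libraries where they do the work, as an engineer would, in place of code of your own. Each camera call takes 0.05 s, during which the arm holds its last target. There are 200 camera calls.

## Task

Take the socket driver from its stand and with it turn the bracket's stop screw clockwise until its rubber pad nips the setting block lightly, so that the block just drags beneath it, neither loose nor jammed; put the driver back upright in its stand. Try the setting by drawing the block about 15 mm out by its upright grip, and leave it there, still standing in the channel with the pad on it. Turn the screw with the driver only, and do not disturb the elbow fitting or the rubber ring beside the bracket.

Things in the scene. Friction and masses are not known exactly. Their poses are not given: they have to be found in the camera images.
- bracket: White steel bracket fixed to the counter, 165 x 100 x 76 mm. Origin on the counter under the screw axis; x runs along the block's channel, away from its mouth (the block's grip end), z up. Channel floor 8 mm above the counter, rails 10 mm above that. A bridge (30 mm long along x, uprights at y = +-40 mm) holds the upright stop screw over the channel's middle.
- screw_top (a point): Tip of the stop screw's steel head, on the screw axis, at the start 106 mm above the counter. From the tip down: a round cone 6 mm high (5 to 14 mm wide), then a square head 14 x 14 mm, 12 mm high. x and y square to its flats, z up. The bridge's top is 12 mm below the square head at the start.
- screw: The stop screw with its pad. Origin on its axis, 18 mm below the tip of the head; z up. Turned clockwise from above it goes down 21 mm a turn (3.34 mm per rad, 7 rad at most). While free it turns with an even 0.08 N m and stays where left; an axial push over 24 N would move it. At its foot is a rubber pad 32 mm across, turning with it: at the start 2 to 8 mm clear of the block (not known).
- block: Aluminium setting block 135 x 40 x 25 mm, 0.3 kg. Origin mid-underside, x along it, z up, grip at its -x end. Right setting: the pad bears on it with 4 to 12 N, best 8 N (it yields 1 mm per 5 N). The turning moment then rises above the free 0.08 N m by some 0.012 N m per N; read at rest after a slow last bit of turning, it is 0.06 free and rises 0.007 per N. Over 20 N is too tight.
- block_mid (a point): Centre of the setting block's 135 x 40 x 25 mm body, 12.5 mm above its underside; axes as the block. It starts flat on the channel floor under the screw, about 1.5 mm of play to either side, its +x end 2 to 4 mm short of the channel's end wall: this point is then 24 to 26 mm from the bracket's origin towards -x of the bracket.
- block_grip (a point): Middle of the block's upright grip: a post 18 mm (along the block) x 14 mm (across), 45 mm high on the block's top, 55 mm from the block's centre towards -x. This point is 50 mm above the block's underside, 25 mm above its top face. Axes as the block. Dragging at a right setting takes some 4 to 15 N (loose: about 2 N).
- driver_grip (a point): Centre of the socket driver's black square handle, 26 x 26 mm, 64 mm tall. The driver (0.16 kg, 144 mm long) stands upright in its stand, z up, x and y square to the flats of handle and socket. 112 mm below this point is the mouth of its steel socket: 25 x 25 mm outside, 17 x 17 mm inside, 20 mm deep. Between them a thin round shank.
- driver_mouth (a point): Centre of the socket's mouth at the very bottom of the driver; axes as the driver. With the driver fully on the screw this point is 20 mm below the tip of the screw's head.
- stand_well (a point): Grey plastic stand, 80 x 80 mm, fixed. This point is the middle of the floor of its square well, 8 mm above the counter, x and y square to the well, z up. The well is 29 x 29 mm inside and 42 mm deep (rim 50 mm above the counter); the driver starts in it with its mouth on this floor.
- elbow: White pipe elbow, some 40 mm, a bystander beside the bracket. Origin under its upright leg.
- oring: Black rubber ring, 44 mm across, 6 mm high, a bystander beside the bracket. Origin under its centre.
Things that resemble listed ones, but are neither listed nor needed, are in the scene too. Of the things that look like the block, the middle-sized one is meant.

How it is judged (in metres and radians):
On the way, in this order (a step that is already met when the one before it is completed fails the run):
1. with the driver on its head, the screw is turned down until its pad bears on the block with 4 to 12 N, the block still home (contact force between screw and block between 4 and 12 N and horizontal distance between driver_mouth and screw_top below 0.008 m and z of driver_mouth in the frame of screw_top below -0.009 m and x of block_mid in the frame of bracket above -0.03 m), for 0.2 s.
2. the nipped block is drawn out to between 8 and 25 mm, the pad bearing on it with 3 to 14 N (x of block_mid in the frame of bracket between -0.05 and -0.033 m and contact force between screw and block between 3 and 14 N), for 0.2 s.
At the end, for the whole second after the job is handed in: The pad bears on the block with 4 to 12 N; the block lies flat in the channel, drawn out to 33 to 50 mm from the bracket's origin (about 8 to 25 mm from home), at rest; the driver stands upright (within 0.15 rad) in its stand with its mouth within 8 mm of the middle of the well's floor (contact force between screw and block between 4 and 12 N and x of block_mid in the frame of bracket between -0.05 and -0.033 m and angle between block's own z axis and vertical below 0.08 rad and linear speed of each of block, screw below 0.01 m/s and distance between driver_mouth and stand_well below 0.008 m and angle between driver_grip's own z axis and vertical below 0.15 rad); the robot touches nothing.
It fails at once if the screw is pressed on the block with more than 20 N (contact force between screw and block above 20 N).
It fails at once if the gripper itself touches the screw (contact force between the fingers and screw above 1 N).
It fails at once if the elbow or rubber ring is moved more than 25 mm (distance of any of elbow, oring from where it was at the start of the episode above 0.025 m).
It also fails if it takes over 72 s, if anything falls off the work surface, if the arm or the gripper's body presses on something with over 40 N, if the wrist force passes 120 N, or if a joint passes its speed limit or range.

## Working session

There is one attempt and no reset: what is moved stays moved. The work goes in short steps, Python scripts to look and compute and a shell command to move; the robot and the scene stay as the last step left them, time stands still between calls to the robot, and variables do not carry over. Pictures are saved under pics/ and viewed, about 8 in all and at most 12, crops included, and the job is handed in when it is done.

```bash
mkdir -p pics; cat > h.py <<'E'
import numpy as np,cv2
from station import monitor,camera,calibration,bot
def K(c):
    f=200/np.tan(np.radians(c['vfov'])/2); return np.array([[f,0,c['cx']],[0,f,c['cy']],[0,0,1.]])
def pose(name,s=None):
    c=calibration(name)
    if name=='wrist':
        s=s or monitor.sense(); T=np.eye(4);T[:3,:3]=s['tool_rot'];T[:3,3]=s['tcp_pos']; M=T@np.array(c['mount'])
        return c,M[:3,:3],M[:3,3]
    return c,np.array(c['orientation']),np.array(c['eye'])
def rays(name,px,s=None):
    c,R,t=pose(name,s); p=cv2.undistortPoints(np.array(px,float).reshape(-1,1,2),K(c),np.array(c['dist'],float)).reshape(-1,2)
    return t,np.c_[p,np.ones(len(p))]@R.T
def onplane(name,px,z,s=None):
    t,d=rays(name,px,s); return t+d*((z-t[2])/d[:,2])[:,None]
def cloud(name,depth,px,s=None):
    t,d=rays(name,px,s); z=np.array([depth[int(round(v)),int(round(u))] for u,v in px]); return t+d*z[:,None]
def proj(name,P,s=None):
    c,R,t=pose(name,s); q=(np.array(P,float).reshape(-1,3)-t)@R
    return cv2.projectPoints(q,np.zeros(3),np.zeros(3),K(c),np.array(c['dist'],float))[0].reshape(-1,2)
def snap(name,fn):
    s=monitor.sense(); im,d=camera(name); cv2.imwrite('pics/'+fn+'.png',im[:,:,::-1]); np.save('pics/'+fn+'.npy',d); return s,im,d
E
python3 - <<'E'
from h import *
print(monitor.sense())
for n in('scene','side','wrist'):
    snap(n,n+'0'); print(n,calibration(n))
E
```

```text
{'time_s': 0.0, 'qpos': array([-3.90861649, 23.59951681, -0.72873311, 91.50192093,  0.3213188 ,
       64.98912693, -4.711582  ]), 'qd': array([-0.02814681,  0.03534331,  0.04233407,  0.01775943,  0.00406677,
       -0.02339342, -0.05524376]), 'joint_torque': array([-2.92756195e-04, -5.87956166e+01,  6.41712137e-01, -2.91074431e+01,
       -5.37758670e-02,  1.83686998e-02,  1.53371734e-04]), 'tcp_pos': array([ 6.24518766e-01, -2.76794251e-05,  2.21829675e-01]), 'tool_rot': array([[ 9.99998813e-01, -1.54076985e-03, -1.97835482e-05],
       [ 1.96083155e-05, -1.13745619e-04,  9.99999993e-01],
       [-1.54077209e-03, -9.99998807e-01, -1.13715272e-04]]), 'force': array([ 0.70457281, -0.31949212,  0.29975769]), 'ft_torque': array([-0.04337714,  0.04798124, -0.04555114]), 'opening': 0.08770734637326465}
scene {'vfov': 51.34124850257817, 'cx': 313.93600992719433, 'cy': 202.72676464586417, 'dist': array([0.03043339, 0.        , 0.        , 0.        , 0.        ]), 'eye': array([1.06066799, 0.31569957, 0.86039937]), 'orientation': array([[-5.50217281e-01,  6.65811308e-01, -5.03940716e-01],

[... 312 characters left out ...]
0173565, 0.56578234]), 'orientation': array([[-0.7407626 , -0.32531883,  0.5877401 ],
       [-0.67174172,  0.35114333, -0.65227404],
       [ 0.00581601, -0.87798976, -0.47864408]])}
wrist {'vfov': 59.93166408410743, 'cx': 318.455991678697, 'cy': 201.88590969071115, 'dist': array([-0.01916953,  0.        ,  0.        ,  0.        ,  0.        ]), 'mount': array([[ 9.99999804e-01, -7.36068895e-05, -6.21423448e-04,
        -1.27676886e-03],
       [ 5.82228717e-04, -2.54500137e-01,  9.67072563e-01,
        -1.61933769e-01],
       [-2.29335556e-04, -9.67072735e-01, -2.54500044e-01,
         7.01861561e-02],
       [ 0.00000000e+00,  0.00000000e+00,  0.00000000e+00,
         1.00000000e+00]])}
```

View pics/scene0.png

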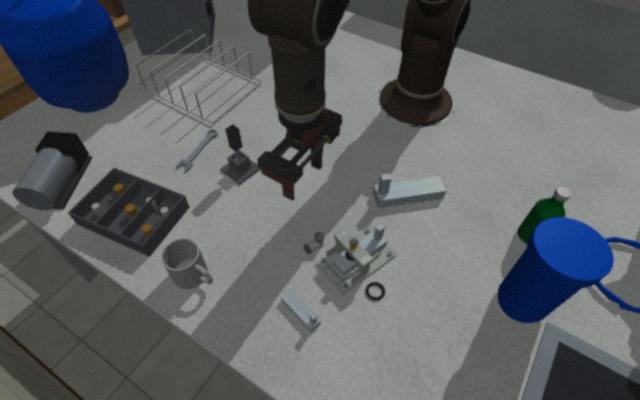

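View pics/side0.png

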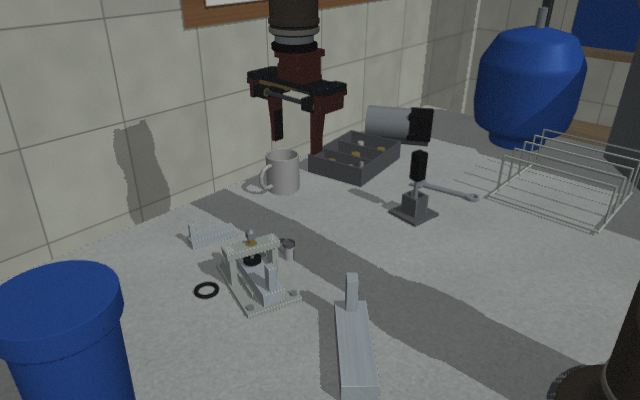

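Scene view: driver handle at (235,138), stand at (238,168). Block candidates: the large one at (410,190), the small one at (300,308), and the middle-sized one in the bracket channel with its grip at (377,238), which is the one meant. The driver has no double; the spanner at (197,150) is something else. The elbow is at (313,243) and the ring at (375,291). In the side view the screw tip is at about (250,232) and the handle at (419,165).

```bash
python3 - <<'E'
import cv2,numpy as np
a=cv2.imread('pics/scene0.png');b=cv2.imread('pics/side0.png')
def c(im,x,y,w=100,h=75): return cv2.resize(im[y:y+h,x:x+w],(400,300),interpolation=cv2.INTER_CUBIC)
o=np.vstack([np.hstack([c(a,300,220),c(b,205,222,120,90)]),np.hstack([c(a,190,115),c(b,370,145,107,80)])])
cv2.imwrite('pics/crop1.png',o)
E
```

```text
(no output)
```

View pics/crop1.png

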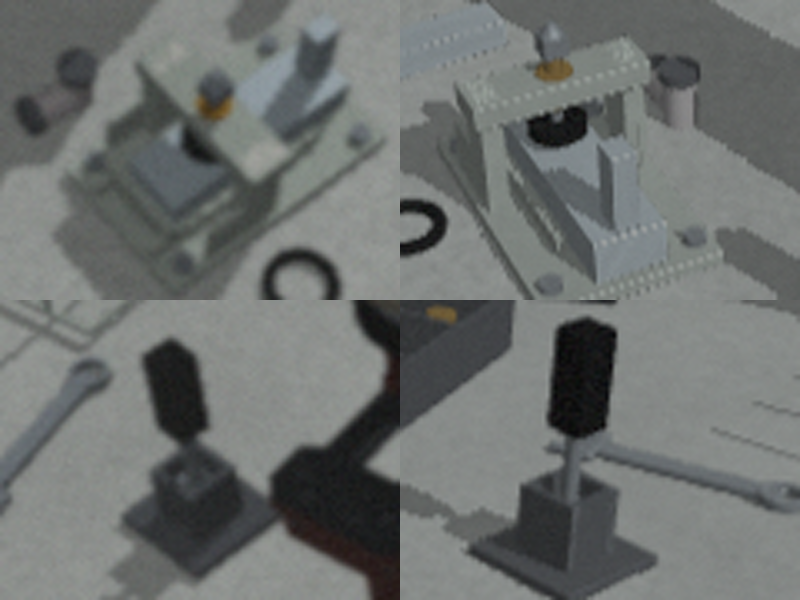

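```bash
cat >> h.py <<'E'
def tri(pa,pb,na='scene',nb='side'):
    (t1,d1),(t2,d2)=rays(na,[pa]),rays(nb,[pb]); d1,d2=d1[0],d2[0]
    k=np.linalg.lstsq(np.c_[d1,-d2],t2-t1,rcond=None)[0]; a,b=t1+k[0]*d1,t2+k[1]*d2
    return (a+b)/2,np.linalg.norm(a-b)
E
python3 - <<'E'
from h import *
np.set_printoptions(precision=4,suppress=True)
print('tip',tri((354.2,237),(250,228.6)))
print('handle top',tri((231.7,128),(420,150.9)))
def ang(a,b): d=b-a; return np.degrees(np.arctan2(d[1],d[0])),np.linalg.norm(d[:2])
B=onplane('scene',[(342.5,292.5),(396.2,255),(317.5,263.8)],0.004); print(B,ang(B[0],B[1]),ang(B[0],B[2]))
S=onplane('scene',[(221.2,170),(240,183.8),(258.8,168.8)],0.003); print(S,(S[0]+S[2])/2,ang(S[0],S[1]),ang(S[1],S[2]))
S=onplane('side',[(370+70*.2675,145+250*.2675),(370+160*.2675,145+297*.2675),(370+258*.2675,145+256*.2675)],0.003); print(S,(S[0]+S[2])/2,ang(S[0],S[1]),ang(S[1],S[2]))
# block grip top centre
print('griptop',tri((300+320/4,220+25/4),(205+218*.3,222+150*.3)))
E
```

```text
tip (array([0.6146, 0.1251, 0.1073]), np.float64(0.002006503648520299))
handle top (array([ 0.5317, -0.2758,  0.1528]), np.float64(0.0008213533634362066))
[[0.6929 0.1489 0.004 ]
 [0.5417 0.2053 0.004 ]
 [0.6633 0.0635 0.004 ]] (np.float64(159.52819203818117), np.float64(0.16137662079088236)) (np.float64(-109.1037816634607), np.float64(0.09035439636334798))
[[ 0.5646 -0.3161  0.003 ]
 [ 0.5745 -0.2417  0.003 ]
 [ 0.5044 -0.2329  0.003 ]] [ 0.5345 -0.2745  0.003 ] (np.float64(82.46825365892862), np.float64(0.07503958352431962)) (np.float64(172.8025399687901), np.float64(0.07062660561882984))
[[ 0.5746 -0.2418  0.003 ]
 [ 0.5041 -0.2319  0.003 ]
 [ 0.4874 -0.3126  0.003 ]] [ 0.531  -0.2772  0.003 ] (np.float64(171.9853564968374), np.float64(0.07122703253629631)) (np.float64(-101.678971139689), np.float64(0.08244707309199337))
griptop (array([0.5383, 0.1506, 0.0759]), np.float64(0.00014562099466521473))
```

```bash
python3 -m inch '[[-0.31,0.07,-0.92,0,0,0,0],[-0.31,0.07,-0.92,0,0,0,0],[-0.31,0.07,-0.92,0,0,0,0],[-0.31,0.07,-0.92,0,0,0,0],[-0.31,0.07,-0.92,0,0,0,0],[-0.31,0.07,-0.92,0,0,0,0],[-0.31,0.07,-0.92,0,0,0,0],[-0.31,0.07,-0.92,0,0,0,0],[-0.31,0.07,-0.92,0,0.07,0,0],[-0.31,0.07,-0.92,0,0.07,0,0],[0,0,0,0,0,0,0]]' 20
python3 - <<'E'
from h import *
s,im,d=snap('wrist','w1'); print(s['qpos'],s['tcp_pos'],s['tool_rot'],s['ft_torque'])
print(proj('wrist',[[.5315,-.276,.152],[.5315,-.276,.05]],s))
E
```

```text
time_s: 1.07
tcp_pos: [0.5263, -0.2822, 0.2011]
tool_rot: [[0.988, -0.002, 0.152], [-0.152, -0.003, 0.988], [-0.002, -1.0, -0.003]]
force: [-0.3, -0.3, -0.0]
opening: 0.0879
[18.50644799 21.88068925  6.51974592 97.32981105 -2.52644449 60.9938488
 17.07219428] [ 0.52632663 -0.28215152  0.20110974] [[ 0.98844995 -0.00239792  0.15152869]
 [-0.15153564 -0.00304622  0.9884471 ]
 [-0.00190863 -0.99999249 -0.00337441]] [-0.04350138  0.03648449  0.0376377 ]
[[327.58653208 213.1802145 ]
 [325.05389579 181.05571539]]
```

View pics/w1.png

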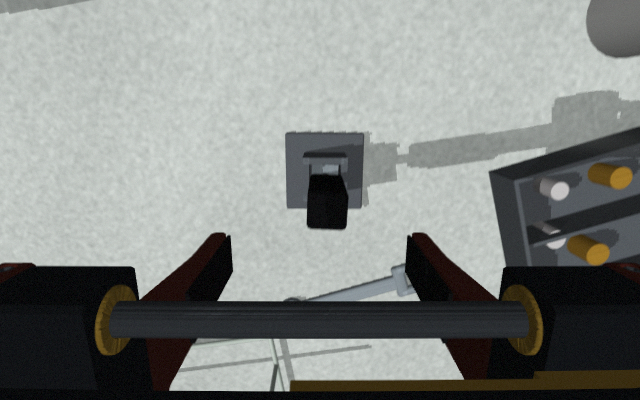

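```bash
python3 - <<'E'
from h import *
s=monitor.sense(); im=cv2.imread('pics/w1.png')
m=(im.max(2)<45).astype(np.uint8); m[235:]=0; m[:,:280]=0;m[:,380:]=0
ys,xs=np.nonzero(m); print(xs.min(),xs.max(),ys.min(),ys.max())
for z,px in((.152,[(327.5,216),(327.5,229)]),(.004,[(286,132.5),(364,132.5),(364,208),(286,208)])):
    P=onplane('wrist',px,z,s); print(P, P.mean(0), (P-s['tcp_pos'])@s['tool_rot']/.03)
E
```

```text
303 347 152 228
[[ 0.53282544 -0.27453185  0.152     ]
 [ 0.53160619 -0.28318525  0.152     ]] [ 0.53221581 -0.27885855  0.152     ] [[ 0.14119125  1.64023635  0.17067672]
 [ 0.1430851   1.64065579 -0.12061263]]
[[ 0.5004575  -0.22613617  0.004     ]
 [ 0.57899716 -0.23772041  0.004     ]
 [ 0.56994471 -0.31710001  0.004     ]
 [ 0.48691273 -0.30487827  0.004     ]] [ 0.53407803 -0.27145872  0.004     ] [[-1.15515359  6.57318893  1.61626273]
 [ 1.49115657  6.56971095  1.61635861]
 [ 1.57883325  6.57345108 -1.04533172]
 [-1.21871899  6.57712903 -1.04626099]]
```

The wrist picture shows the handle top at (327,216) and the stand base spanning (286..364, 132..208), both square to the tool. I'll descend and grip.

```bash
python3 -m inch '[[0.155,0.3,0.26,0,0,0,0],[0,0.6,0,0,0,0,0],[0,0.6,0,0,0,0,0],[0,0.6,0,0,0,0,0],[0,0.6,0,0,0,0,0],[0,0.6,0,0,0,0,0],[0,0,0,0,0,0,0]]' 25 
python3 -m inch '[[0,0,0,0,0,0,0.6],[0,0,0,0,0,0,1],[0,0,0,0,0,0,1],[0,0,0,0,0,0,1],[0,0,0,0,0,0,1],[0,0,0,0,0,0,1],[0,0,0,0,0,0,1]]' 30
python3 - <<'E'
from h import *
s,im,d=snap('wrist','w2'); print(s)
for n in('scene','side'):snap(n,n+'2')
b=cv2.imread('pics/side2.png');a=cv2.imread('pics/w2.png')
cv2.imwrite('pics/c2.png',np.hstack([a[100:400,120:520],cv2.resize(b[130:230,350:483],(400,300),interpolation=2)]))
E
```

```text
time_s: 1.7
tcp_pos: [0.5349, -0.2643, 0.0985]
tool_rot: [[0.991, -0.005, 0.135], [-0.135, 0.004, 0.991], [-0.006, -1.0, 0.003]]
force: [-0.2, 0.7, -0.3]
opening: 0.0882
time_s: 2.28
tcp_pos: [0.5359, -0.2683, 0.1031]
tool_rot: [[0.99, 0.001, 0.14], [-0.14, -0.0, 0.99], [0.001, -1.0, -0.0]]
force: [-0.2, 0.6, 0.2]
opening: 0.0443
{'time_s': 2.2833, 'qpos': array([ 18.07566001,  28.14558071,   5.26312526, 102.37986509,
        -3.26271884,  49.58033985,  16.80626323]), 'qd': array([ 0.06041509,  0.1725894 ,  0.10126806,  0.01195865,  0.08059753,
       -0.00152429,  0.06813928]), 'joint_torque': array([-5.01573330e-02, -5.91732252e+01,  2.28740774e+00, -2.44779950e+01,
       -4.15060075e-02,  3.41824384e-02, -1.04653027e-03]), 'tcp_pos': array([ 0.53594149, -0.2683438 ,  0.10305798]), 'tool_rot': array([[ 9.90199406e-01,  6.77214080e-04,  1.39659147e-01],
       [-1.39659029e-01, -2.18765617e-04,  9.90199630e-01],
       [ 7.01129752e-04, -9.99999747e-01, -1.22042523e-04]]), 'force': array([-0.1774571 ,  0.5792775 ,  0.17305498]), 'ft_torque': array([ 0.02701967, -0.00523955,  0.06651305]), 'opening': 0.04431385118010948}
```

View pics/c2.png

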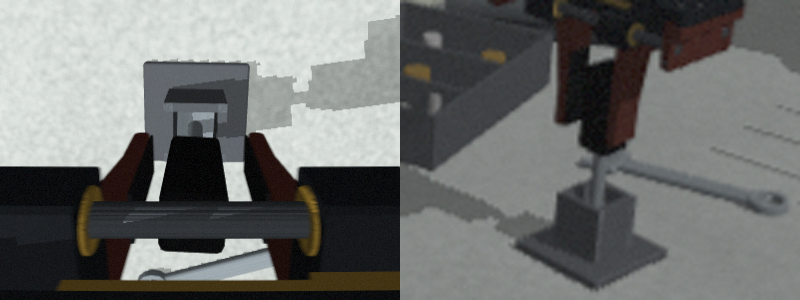

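```bash
python3 - <<'E'
from h import *
s=monitor.sense()
for z,px in((.152,[(280,350),(346,353)]),(.004,[(264,162.5),(369,162.5),(369,260)])):
    P=onplane('wrist',px,z,s); print(P, (P-s['tcp_pos'])@s['tool_rot']/.03)
S=onplane('side',[(350+515/3-400/3,130+243/3),(350+198/3,130+287/3),(350+267/3,130+253/3)],0.003);print(S,(S[0]+S[2])/2)
E
```

```text
[[ 0.51737377 -0.28376384  0.152     ]
 [ 0.54205835 -0.28858718  0.152     ]] [[-0.53565115 -1.64111955 -0.59643763]
 [ 0.30155576 -1.64096135 -0.64077349]]
[[ 0.49804466 -0.23052893  0.004     ]
 [ 0.57655255 -0.24161157  0.004     ]
 [ 0.5683544  -0.32089755  0.004     ]] [[-1.42228961  3.2919657   1.07098151]
 [ 1.22058621  3.29245814  1.07050858]
 [ 1.31894215  3.2926086  -1.58462689]]
[[ 0.57764128 -0.24451179  0.003     ]
 [ 0.49621279 -0.23222784  0.003     ]
 [ 0.48542966 -0.30919845  0.003     ]] [ 0.53153547 -0.27685512  0.003     ]
```

```bash
python3 -m inch '[[-0.1,0,-0.22,0,0,0,0.5],[0,0,0,0,0,0,0.5],[0,0,0,0,0,0,1],[0,0,0,0,0,0,1],[0,0,0,0,0,0,1],[0,0,0,0,0,0,1],[0,0,0,0,0,0,1],[0,0,0,0,0,0,1],[0,0,0,0,0,0,1],[0,0,0,0,0,0,1]]' 35
python3 - <<'E'
from h import *
s=monitor.sense(); print(s['tcp_pos'],s['force'],s['ft_torque'],s['opening'])
E
```

```text
time_s: 3.27
tcp_pos: [0.532, -0.2743, 0.1026]
tool_rot: [[0.99, 0.0, 0.139], [-0.139, 0.0, 0.99], [0.0, -1.0, 0.0]]
force: [0.8, -0.8, 0.7]
opening: 0.0261
[ 0.53197188 -0.27427881  0.10264784] [ 0.84138181 -0.80591486  0.65902731] [-0.02133395 -0.08820226 -0.02710918] 0.026140854265569557
```

```bash
python3 -m inch '[[0,-0.4,0,0,0,0,1],[0,-0.8,0,0,0,0,1],[0,-0.8,0,0,0,0,1],[0,-0.8,0,0,0,0,1],[0,-0.8,0,0,0,0,1],[0,-0.8,0,0,0,0,1],[0,0,0,0,0,0,1],[0,0,0,0,0,0,1]]'
python3 -m inch '[[0.06,0,0.9,0,0,0,1],[0.06,0,0.9,0,0,0,1],[0.06,0,0.9,0,0,0,1],[0.06,0,0.9,0,0,0,1],[0.06,0,0.9,0,0,0,1],[0.06,0,0.9,0,0,0,1],[0.06,0,0.9,0,0,0,1],[0.06,0,0.9,0,0,0,1],[0.06,0,0.9,0,0,0,1],[0.06,0,0.9,0,0,0,1],[0.06,0,0.9,0,0,0,1],[0.06,0,0.9,0,0,0,1]]'
python3 -m inch '[[0.06,0,0.9,0,0,0,1],[0.06,0,0.9,0,0,0,1],[0.05,0,0.5,0,0,0,1],[0,0,0,0,0,0,1],[0,0,0,0,0,0,1]]'
python3 - <<'E'
from h import *
s=monitor.sense(); print(s['qpos'],s['tcp_pos'],s['force'],s['ft_torque'],s['opening'])
E
```

```text
time_s: 3.93
tcp_pos: [0.5324, -0.2746, 0.2363]
tool_rot: [[0.99, 0.003, 0.14], [-0.14, -0.001, 0.99], [0.003, -1.0, -0.001]]
force: [0.3, 0.1, -2.6]
opening: 0.0256
time_s: 4.93
tcp_pos: [0.5975, 0.0447, 0.2329]
tool_rot: [[0.99, -0.003, 0.139], [-0.139, -0.0, 0.99], [-0.003, -1.0, -0.001]]
force: [-0.4, -0.0, -1.7]
opening: 0.026
time_s: 5.35
tcp_pos: [0.6125, 0.1113, 0.2333]
tool_rot: [[0.99, -0.002, 0.138], [-0.138, -0.001, 0.99], [-0.002, -1.0, -0.001]]
force: [1.2, -0.9, -1.4]
opening: 0.0262
[-13.03754559  22.97599339  -2.36646816  90.83923882   1.02532894
  66.34477275 -23.5618997 ] [0.61249798 0.11125938 0.23330178] [ 1.15005432 -0.94215402 -1.43580075] [0.00537631 0.01925466 0.07957777] 0.02616433464981092
```

```bash
python3 - <<'E'
from h import *
s,im,d=snap('wrist','w3'); snap('scene','scene3');snap('side','side3')
print(proj('wrist',[[.6146,.1251,.106],[.6146,.1251,.076]],s))
for n in('scene','side'): print(proj(n,[s['tcp_pos']-[0,0,.0946],[.6146,.1251,.106]]))
a=cv2.imread('pics/w3.png')[60:400,100:550];b=cv2.imread('pics/scene3.png')[180:255,305:380];c=cv2.imread('pics/side3.png')[175:250,210:285]
r=lambda x:cv2.resize(x,(300,300),interpolation=2)
o=np.zeros((600,760,3),np.uint8);o[:340,:450]=a;o[:300,455:755]=r(b);o[300:600,455:755]=r(c);cv2.imwrite('pics/c3.png',o)
E
```

```text
[[320.8307057  178.72507792]
 [320.70877628 172.5650818 ]]
[[350.36390638 225.52075597]
 [354.40580267 237.73567263]]
[[256.33190014 210.03466649]
 [250.5333778  228.93301431]]
```

View pics/c3.png

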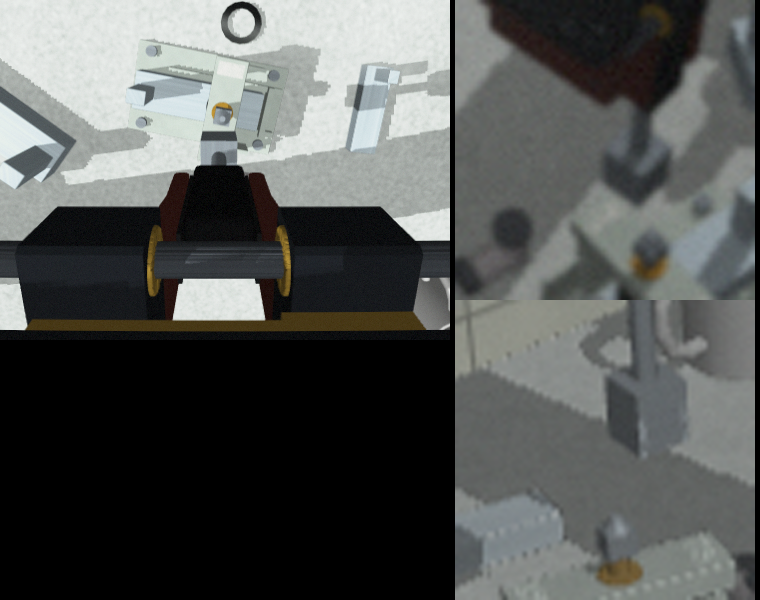

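```bash
python3 - <<'E'
import cv2,numpy as np
r=lambda x:cv2.resize(x,(400,400),interpolation=2)
a=cv2.imread('pics/w3.png')[145:235,275:365];b=cv2.imread('pics/scene0.png')[225:255,340:370]
cv2.imwrite('pics/c4.png',np.hstack([r(a),r(b)]))
E
```

```text
(no output)
```

View pics/c4.png

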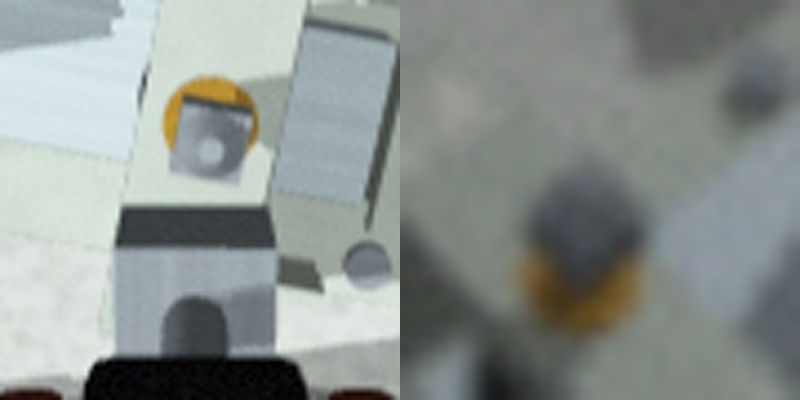

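```bash
python3 - <<'E'
from h import *
s=monitor.sense()
a=onplane('wrist',[(322.5,178.8)],.106,s); print(a,(a-s['tcp_pos'])@s['tool_rot'])
b=onplane('wrist',[(301.6,191.4),(336.4,191.4)],.1387,s); print(b,(b-s['tcp_pos'])@s['tool_rot'])
E
```

```text
[[0.61673476 0.12224679 0.106     ]] [[0.00186749 0.12822863 0.01390449]]
[[0.6001833  0.12119553 0.1387    ]
 [0.62641599 0.11743802 0.1387    ]] [[-0.01438471  0.09554169  0.01047289]
 [ 0.01211573  0.09552773  0.01047447]]
```

```bash
python3 - <<'E'
from h import *
s=monitor.sense();R=s['tool_rot']
m,e=tri((350.5,222),(258,207)); t,e2=tri((354.2,237),(250,228.6)); print(m,e,t,e2,(m-s['tcp_pos'])@R,(t-s['tcp_pos'])@R,(t-m)@R)
E
```

```text
[0.60920599 0.10938407 0.14544898] 0.0009313469937426417 [0.61461347 0.12508693 0.10731831] 0.002006503648520299 [-3.78135041e-03  8.88008707e-02  5.18289496e-05] [-0.00063592  0.12690833  0.01641326] [0.00314543 0.03810746 0.01636143]
```

```bash
python3 -m inch '[[0.1,0,0.54,0,0,0,1],[-0.0076,0,0.004,0,-0.1134,0,1],[-0.0076,0,0.004,0,-0.1134,0,1],[-0.0076,0,0.004,0,-0.1134,0,1],[-0.0076,0,0.004,0,-0.1134,0,1],[-0.0076,0,0.004,0,-0.1134,0,1],[-0.0076,0,0.004,0,-0.1134,0,1],[-0.0076,0,0.004,0,-0.1134,0,1],[-0.0076,0,0.004,0,-0.1134,0,1],[-0.0076,0,0.004,0,-0.1134,0,1],[-0.0076,0,0.004,0,-0.1134,0,1],[-0.0076,0,0.004,0,-0.1134,0,1]]'
python3 -m inch '[[-0.0076,0,0.004,0,-0.1134,0,1],[0,0,0,0,0,0,1],[0,0,0,0,0,0,1],[0,0,0,0,0,0,1]]'
python3 - <<'E'
from h import *
s,im,d=snap('wrist','w5'); snap('scene','scene5');snap('side','side5'); print(s['qpos'],s['ft_torque'])
R=s['tool_rot'];print('yaw',np.degrees(np.arctan2(R[1,0],R[0,0])))
a=cv2.imread('pics/w5.png')[130:250,250:400];b=cv2.imread('pics/scene5.png')[200:260,325:385];c=cv2.imread('pics/side5.png')[190:250,220:280]
r=lambda x:cv2.resize(x,(300,300),interpolation=2)
o=np.zeros((600,800,3),np.uint8);o[:400,:500]=cv2.resize(a,(500,400),interpolation=2);o[:300,500:]=r(b);o[300:600,500:]=r(c);cv2.imwrite('pics/c5.png',o)
E
```

```text
time_s: 6.5
tcp_pos: [0.616, 0.1262, 0.2348]
tool_rot: [[0.443, 0.0, -0.896], [0.896, -0.0, 0.443], [0.0, -1.0, -0.0]]
force: [-0.5, -0.4, -0.9]
opening: 0.0257
time_s: 6.83
tcp_pos: [0.6157, 0.1263, 0.2347]
tool_rot: [[0.347, 0.0, -0.938], [0.938, -0.0, 0.347], [0.0, -1.0, -0.0]]
force: [-0.4, 0.5, -2.3]
opening: 0.0259
[ -3.03955793  24.61608944 -18.13735419  89.13553923   8.06977821
  67.53220296  46.96130408] [ 0.0349021  -0.02599534  0.01719821]
yaw 69.68528915336763
```

View pics/c5.png

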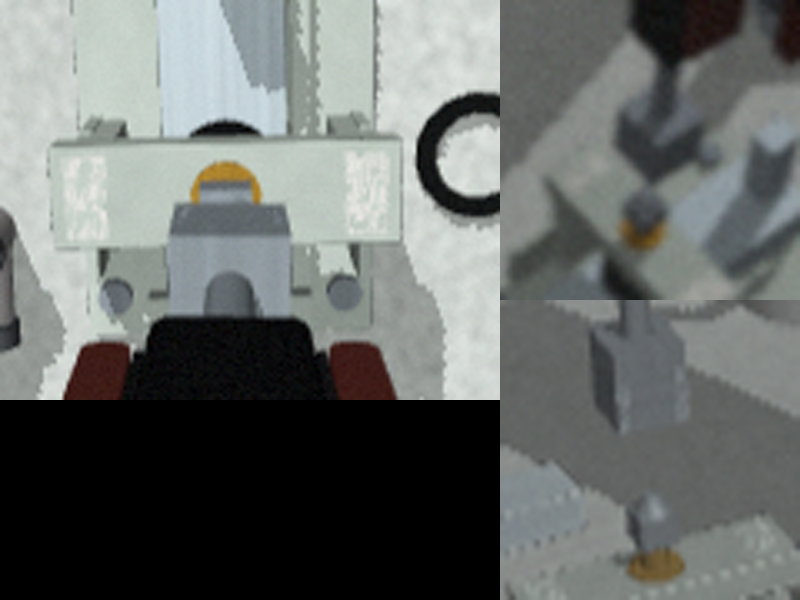

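```bash
python3 - <<'E'
from h import *
s=monitor.sense();R=s['tool_rot'];mz=s['tcp_pos'][2]-.0946
L=lambda P:(P-s['tcp_pos'])@R*1000
print('mouth far edge',L(onplane('wrist',[(303.1,191.2),(336.1,191.2)],mz,s)))
print('collar',L(onplane('wrist',[(307,189.2),(317.7,189.25),(328.3,189.2),(317.7,130+162/3.333)],.078,s)))
# head back top edge of square at z=.100, back face at +7mm
print('headback',L(onplane('wrist',[(250+200/3.333,130+183/3.333),(250+251/3.333,130+183/3.333)],.1,s)))
q=lambda x,y:(325+(x-500)/5,200+y/5); w=lambda x,y:(220+(x-500)/5,190+(y-300)/5)
# mouth bottom corners: scene left,bottom,right ; side
m,e=tri(q(657,130),w(645,400)); print(m,e,L(m)); t,e=tri((354.2,237),(250,228.6)); print(L(t))
E
```

```text
mouth far edge [[-11.34824231  94.59877839  11.8372127 ]
 [ 13.68644185  94.59788012  11.82761433]]
collar [[-10.43546005 156.68901292  -0.55039238]
 [ -0.36910713 156.6886584   -0.60268922]
 [  9.60358839 156.68829391  -0.55814017]
 [ -0.36114733 156.68725626   9.57552247]]
headback [[ -7.04850485 134.68768189   8.22831158]
 [  6.31017657 134.68720256   8.22324939]]
[0.61212559 0.12578389 0.14590646] 0.0031284774100470516 [-2.0038896  88.7817636   2.95319606]
[ -1.79883704 127.37026366   0.38289078]
```

```bash
python3 -m inch '[[-0.047,0.2,0.027,0,0,0,1],[0,0.4,0,0,0,0,1],[0,0.4,0,0,0,0,1],[0,0.2,0,0,0,0,1],[0,0,0,0,0,0,1],[0,0,0,0,0,0,1]]'
python3 -m inch '[[0,0.05,0,0,0,0,1],[0,0.05,0,0,0,0,1],[0,0.05,0,0,0,0,1],[0,0,0,0,0,0,1]]'
python3 - <<'E'
from h import *
s=monitor.sense(); print(s['tcp_pos'],s['force'],s['ft_torque'])
E
```

```text
time_s: 7.48
tcp_pos: [0.6139, 0.1256, 0.1977]
tool_rot: [[0.343, -0.002, -0.939], [0.939, -0.0, 0.343], [-0.001, -1.0, 0.001]]
force: [-0.7, 1.0, -1.6]
opening: 0.0259
time_s: 7.82
tcp_pos: [0.6143, 0.1256, 0.1941]
tool_rot: [[0.343, 0.0, -0.939], [0.939, -0.0, 0.343], [-0.0, -1.0, -0.0]]
force: [0.4, -0.1, -1.5]
opening: 0.026
[0.61427193 0.12564999 0.19406698] [ 0.41876859 -0.07124304 -1.49229917] [ 0.04359442 -0.04219273  0.01982155]
```

```bash
python3 -m inch '[[0,0.06,0,0,0,0,1],[0,0.06,0,0,0,0,1],[0,0.06,0,0,0,0,1],[0,0.06,0,0,0,0,1],[0,0.06,0,0,0,0,1],[0,0,0,0,0,0,1],[0,0,0,0,0,0,1]]'
python3 - <<'E'
from h import *
for i in range(3):
    s,_,_=snap('side','side6'); print(s['tcp_pos'],s['force'],s['ft_torque'])
snap('scene','scene6');snap('wrist','w6')
b=cv2.imread('pics/scene6.png')[190:260,310:380];c=cv2.imread('pics/side6.png')[190:260,210:280]
r=lambda x:cv2.resize(x,(400,400),interpolation=2)
cv2.imwrite('pics/c6.png',np.hstack([r(b),r(c)]))
E
```

```text
time_s: 8.4
tcp_pos: [0.6142, 0.1256, 0.185]
tool_rot: [[0.343, -0.0, -0.939], [0.939, -0.0, 0.343], [-0.0, -1.0, 0.0]]
force: [-0.1, -0.8, -1.5]
opening: 0.0256
[0.61423843 0.12563399 0.18496874] [-0.14893514 -0.83599842 -1.49297476] [ 0.04537647 -0.04816063  0.03529257]
[0.61428265 0.12566645 0.18512239] [-0.51064898 -0.28491782 -0.77549451] [ 9.62067224e-02 -6.73719333e-02 -6.67162087e-05]
[0.61432687 0.12569976 0.18518037] [ 0.30521135 -0.23334389 -1.4666814 ] [ 0.04064236 -0.06539385 -0.0163187 ]
```

View pics/c6.png

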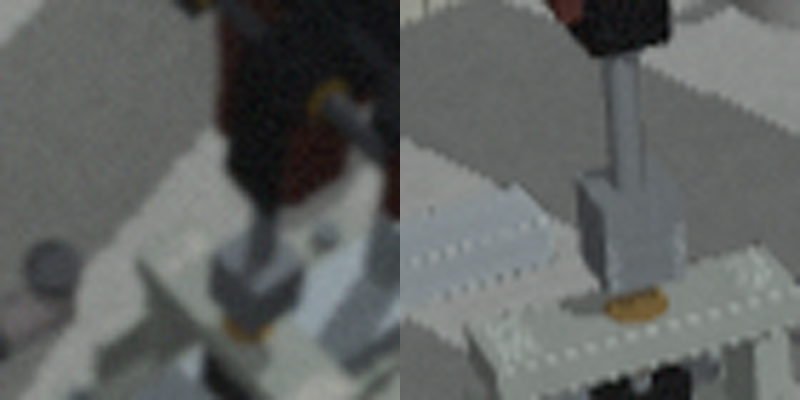

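The socket sits over the head in both views (scene (258,270) in the crop, side (635,255)), and there is no contact force. Now I'll take a torque baseline, then turn.

```bash
cat > rd.py <<'E'
from h import *
import sys
A=[]
for i in range(int(sys.argv[1])):
    camera('wrist'); s=monitor.sense(); A.append(np.r_[s['force'],s['ft_torque']])
A=np.array(A);R=s['tool_rot']
print('t',s['time_s'],'yaw',np.degrees(np.arctan2(R[1,0],R[0,0])).round(2),'q7',s['qpos'][6].round(1),'tcp',s['tcp_pos'].round(4),'F',A[:,:3].mean(0).round(2),'Mz',A[:,5].mean().round(4),'+-',(A[:,5].std()/len(A)**.5).round(4))
E
python3 rd.py 10
python3 -m inch '[[0.004,0.011,0,0,0.1,0,1],[0.004,0.011,0,0,0.1,0,1],[0.004,0.011,0,0,0.1,0,1],[0.004,0.011,0,0,0.1,0,1],[0.004,0.011,0,0,0.1,0,1],[0.004,0.011,0,0,0.1,0,1]]'
python3 rd.py 8
```

```text
t 9.15 yaw 69.95 q7 46.4 tcp [0.6143 0.1257 0.1852] F [-0.12  0.05 -1.67] Mz -0.0048 +- 0.0063
time_s: 9.65
tcp_pos: [0.6157, 0.1262, 0.1836]
tool_rot: [[0.816, 0.002, -0.578], [0.578, 0.0, 0.816], [0.002, -1.0, -0.001]]
force: [2.5, -0.7, -2.6]
opening: 0.0258
t 10.05 yaw 35.65 q7 15.2 tcp [0.6155 0.1262 0.1835] F [ 4.04 -0.16 -1.87] Mz 0.0258 +- 0.0124
```

```bash
python3 -m inch '[[0.023,0.005,-0.016,0,0.05,0,1],[0,0.005,0,0,0.05,0,1],[0,0.005,0,0,0.05,0,1],[0,0.003,0,0,0.03,0,1],[0,0.002,0,0,0.02,0,1],[0,0.002,0,0,0.02,0,1],[0,0.002,0,0,0.02,0,1]]'
python3 rd.py 10
```

```text
time_s: 10.63
tcp_pos: [0.616, 0.1264, 0.1827]
tool_rot: [[0.929, 0.001, -0.371], [0.371, 0.0, 0.929], [0.001, -1.0, -0.0]]
force: [6.2, 0.1, -0.1]
opening: 0.0257
t 11.1333 yaw 21.82 q7 2.6 tcp [0.6161 0.1264 0.1828] F [ 4.91  0.37 -0.64] Mz 0.0706 +- 0.0083
```

```bash
python3 -m inch '[[0.038,0.004,-0.014,0,0.04,0,1],[0.004,0.004,-0.002,0,0.04,0,1],[0.003,0.003,-0.001,0,0.03,0,1],[0.001,0.002,-0.001,0,0.02,0,1],[0.001,0.002,0,0,0.02,0,1]]'
python3 rd.py 10
python3 -m inch '[[0.004,0.004,-0.002,0,0.04,0,1],[0.004,0.004,-0.002,0,0.04,0,1],[0.003,0.003,-0.001,0,0.03,0,1],[0.001,0.002,-0.001,0,0.02,0,1],[0.001,0.002,0,0,0.02,0,1]]'
python3 rd.py 10
```

```text
time_s: 11.55
tcp_pos: [0.6167, 0.1265, 0.1821]
tool_rot: [[0.974, -0.001, -0.228], [0.228, 0.0, 0.974], [-0.001, -1.0, 0.0]]
force: [1.5, 0.7, 1.1]
opening: 0.026
t 12.05 yaw 13.24 q7 -5.1 tcp [0.6168 0.1264 0.182 ] F [0.84 0.7  2.47] Mz 0.0532 +- 0.0066
time_s: 12.47
tcp_pos: [0.6171, 0.1264, 0.1815]
tool_rot: [[0.997, -0.001, -0.08], [0.08, 0.0, 0.997], [-0.001, -1.0, 0.0]]
force: [-0.9, 1.0, 2.8]
opening: 0.0262
t 12.9667 yaw 4.65 q7 -12.9 tcp [0.6172 0.1264 0.1814] F [-1.3   1.53  3.68] Mz 0.0436 +- 0.0045
```

```bash
python3 -m inch '[[0.005,0,-0.003,0,0.07,0,1],[0.005,0,-0.003,0,0.07,0,1],[0.005,0,-0.003,0,0.07,0,1],[0.003,0.003,-0.002,0,0.05,0,1],[0.001,0.002,-0.001,0,0.02,0,1],[0.001,0.002,0,0,0.02,0,1]]'
python3 rd.py 10
```

```text
time_s: 13.47
tcp_pos: [0.6177, 0.1262, 0.1807]
tool_rot: [[0.976, -0.001, 0.217], [-0.217, 0.0, 0.976], [-0.001, -1.0, 0.0]]
force: [-1.3, 2.8, -2.0]
opening: 0.0259
t 13.9667 yaw -12.53 q7 -28.4 tcp [0.6177 0.1261 0.1809] F [-1.22  3.98 -4.09] Mz 0.0641 +- 0.0109
```

```bash
python3 -m inch '[[0,0.006,0.023,0,0.06,0,1],[0.004,0.006,-0.002,0,0.06,0,1],[0.002,0.004,-0.001,0,0.04,0,1],[0.001,0.002,-0.001,0,0.02,0,1],[0.001,0.002,0,0,0.02,0,1]]'
python3 rd.py 8
python3 -m inch '[[0.004,0.006,0,0,0.06,0,1],[0.004,0.006,-0.002,0,0.06,0,1],[0.002,0.004,-0.001,0,0.04,0,1],[0.001,0.002,-0.001,0,0.02,0,1],[0.001,0.002,0,0,0.02,0,1]]'
python3 rd.py 8
```

```text
time_s: 14.38
tcp_pos: [0.6181, 0.1261, 0.1803]
tool_rot: [[0.913, -0.001, 0.408], [-0.408, -0.0, 0.913], [-0.001, -1.0, -0.001]]
force: [-1.3, 3.0, -6.5]
opening: 0.026
t 14.7833 yaw -24.0 q7 -38.8 tcp [0.6181 0.1261 0.1804] F [-1.36  3.61 -7.42] Mz 0.0616 +- 0.0081
time_s: 15.2
tcp_pos: [0.6183, 0.1259, 0.1798]
tool_rot: [[0.814, -0.001, 0.581], [-0.581, -0.0, 0.814], [-0.0, -1.0, -0.001]]
force: [-0.8, 3.4, -9.1]
opening: 0.026
t 15.6 yaw -35.46 q7 -49.2 tcp [0.6184 0.1259 0.1799] F [-2.05  3.12 -9.84] Mz 0.0731 +- 0.0115
```

```bash
python3 -m inch '[[0,0.03,0.01,0,0.06,0,1],[0.004,0.006,-0.002,0,0.06,0,1],[0.002,0.004,-0.001,0,0.04,0,1],[0.001,0.002,-0.001,0,0.02,0,1],[0.001,0.002,0,0,0.02,0,1]]'
python3 rd.py 10
```

```text
time_s: 16.02
tcp_pos: [0.6187, 0.1258, 0.1791]
tool_rot: [[0.682, -0.0, 0.731], [-0.731, -0.0, 0.682], [-0.0, -1.0, -0.0]]
force: [-3.2, 1.7, -6.0]
opening: 0.026
t 16.5167 yaw -46.91 q7 -59.5 tcp [0.6188 0.1258 0.179 ] F [-4.55  1.76 -4.1 ] Mz 0.0708 +- 0.011
```

```bash
python3 -m inch '[[-0.016,0.006,-0.017,0,0.06,0,1],[0,0.006,0,0,0.06,0,1],[0,0.005,0,0,0.04,0,1],[0,0.003,0,0,0.02,0,1],[0,0.003,0,0,0.02,0,1]]'
python3 rd.py 10
```

```text
time_s: 16.93
tcp_pos: [0.6188, 0.1256, 0.1785]
tool_rot: [[0.524, 0.001, 0.852], [-0.852, -0.0, 0.524], [0.001, -1.0, 0.001]]
force: [-1.8, 0.2, -3.0]
opening: 0.026
t 17.4333 yaw -58.4 q7 -69.9 tcp [0.6187 0.1257 0.1784] F [-1.73  0.23 -3.5 ] Mz 0.1033 +- 0.0131
```

```bash
python3 -m inch '[[0,0.003,0,0,0.03,0,1],[0,0.003,0,0,0.03,0,1],[0,0.002,0,0,0.02,0,1],[0,0.002,0,0,0.02,0,1]]'
python3 rd.py 14
```

```text
time_s: 17.77
tcp_pos: [0.6188, 0.1255, 0.1781]
tool_rot: [[0.435, 0.001, 0.9], [-0.9, -0.0, 0.435], [0.001, -1.0, 0.001]]
force: [0.3, -1.5, -2.3]
opening: 0.0257
t 18.4667 yaw -64.14 q7 -75.0 tcp [0.6186 0.1256 0.178 ] F [ 0.82 -2.28 -1.69] Mz 0.1069 +- 0.0095
```

```bash
python3 -m inch '[[0,0.002,0,0,0.02,0,1],[0,0.002,0,0,0.02,0,1],[0,0.002,0,0,0.02,0,1],[0,0,0,0,0,0,1]]'
python3 rd.py 18
```

```text
time_s: 18.8
tcp_pos: [0.6186, 0.1256, 0.1778]
tool_rot: [[0.38, 0.001, 0.925], [-0.925, -0.0, 0.38], [0.001, -1.0, 0.001]]
force: [2.1, -3.9, -0.2]
opening: 0.0258
t 19.7 yaw -67.57 q7 -78.1 tcp [0.6186 0.1256 0.1778] F [ 2.61 -4.31 -0.75] Mz 0.1306 +- 0.0069
```

```bash
python3 -m inch '[[0.017,0,0.002,0,-0.06,0,1],[0,0,0,0,-0.06,0,1],[0,0,0,0,0,0,1],[0,-0.1,0,0,0,0,1],[0,-0.1,0,0,0,0,1],[0,-0.2,0,0,0,0,1],[0,-0.2,0,0,0,0,1]]'
python3 -m inch '[[0,-0.4,0,0,0,0,1],[0,-0.5,0,0,0,0,1],[0,-0.5,0,0,0,0,1],[0,0,0,0,-0.115,0,1],[0,0,0,0,-0.115,0,1],[0,0,0,0,-0.115,0,1],[0,0,0,0,-0.115,0,1],[0,0,0,0,-0.115,0,1],[0,0,0,0,-0.115,0,1],[0,0,0,0,-0.115,0,1],[0,0,0,0,-0.11,0,1],[0,0,0,0,0,0,1]]'
python3 - <<'E'
from h import *
s=monitor.sense();R=s['tool_rot'];print(s['tcp_pos'],np.degrees(np.arctan2(R[1,0],R[0,0])),s['qpos'],(np.array([.532,-.2743,.2363])-s['tcp_pos'])@R/.03)
E
```

```text
time_s: 20.28
tcp_pos: [0.6177, 0.1267, 0.196]
tool_rot: [[0.489, -0.002, 0.872], [-0.872, 0.001, 0.489], [-0.002, -1.0, -0.001]]
force: [0.3, 0.2, -1.1]
opening: 0.0254
time_s: 21.28
tcp_pos: [0.6183, 0.1261, 0.2389]
tool_rot: [[0.99, 0.0, 0.139], [-0.139, 0.001, 0.99], [0.0, -1.0, 0.001]]
force: [1.6, 0.8, -1.9]
opening: 0.026
[0.6182631  0.12614433 0.23886943] -7.976413461230798 [-16.27982619  23.3911431    0.52825474  89.47776769  -0.27830734
  67.10077844 -23.6632266 ] [ -0.99537154   0.07231391 -13.61809216]
```

```bash
python3 -m inch '[[-0.066,0,-0.9,0,0,0,1],[-0.066,0,-0.9,0,0,0,1],[-0.066,0,-0.9,0,0,0,1],[-0.066,0,-0.9,0,0,0,1],[-0.066,0,-0.9,0,0,0,1],[-0.066,0,-0.9,0,0,0,1],[-0.066,0,-0.9,0,0,0,1],[-0.066,0,-0.9,0,0,0,1],[-0.066,0,-0.9,0,0,0,1],[-0.066,0,-0.9,0,0,0,1],[-0.066,0,-0.9,0,0,0,1],[-0.066,0,-0.9,0,0,0,1]]'
python3 -m inch '[[-0.066,0,-0.9,0,0,0,1],[-0.066,0,-0.9,0,0,0,1],[-0.066,0.2,-0.9,0,0,0,1],[0,0.6,0,0,0,0,1],[0,0.6,0,0,0,0,1],[0,0.6,0,0,0,0,1],[0,0,0,0,0,0,1],[0,0,0,0,0,0,1],[0,0,0,0,0,0,1]]'
python3 - <<'E'
from h import *
s,_,_=snap('scene','scene7');snap('side','side7');snap('wrist','w7');R=s['tool_rot'];print(s['tcp_pos'],np.degrees(np.arctan2(R[1,0],R[0,0])),(np.array([.532,-.2743,.1026])-s['tcp_pos'])@R/.03)
a=cv2.imread('pics/w7.png')[80:280,220:420];b=cv2.imread('pics/scene7.png')[120:200,200:280];c=cv2.imread('pics/side7.png')[140:220,375:455]
r=lambda x,k:cv2.resize(x,(k,k),interpolation=2)
cv2.imwrite('pics/c7.png',np.hstack([np.vstack([r(b,270),r(c,270)]),r(a,540)[:540,:530]]))
E
```

```text
time_s: 22.28
tcp_pos: [0.5482, -0.1924, 0.2387]
tool_rot: [[0.989, 0.001, 0.148], [-0.148, 0.001, 0.989], [0.001, -1.0, 0.001]]
force: [1.2, 0.7, -1.6]
opening: 0.0262
time_s: 23.03
tcp_pos: [0.5316, -0.2709, 0.1791]
tool_rot: [[0.989, 0.001, 0.145], [-0.145, -0.0, 0.989], [0.001, -1.0, -0.0]]
force: [1.1, -0.2, -1.8]
opening: 0.026
[ 0.53160165 -0.27093486  0.17905857] -8.339001693267905 [ 0.02575875  2.54867217 -0.10873647]
```

View pics/c7.png

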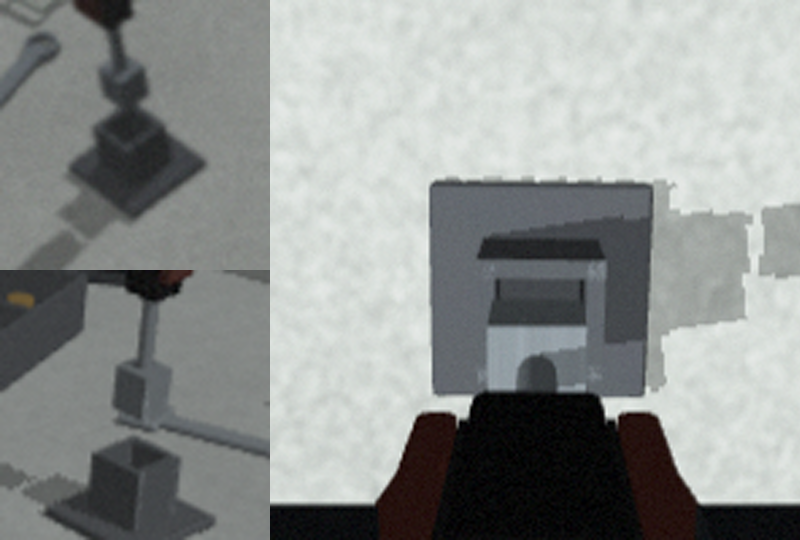

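```bash
python3 - <<'E'
from h import *
s=monitor.sense();R=s['tool_rot'];L=lambda P:((P-s['tcp_pos'])@R*1000).round(1)[:,[0,2]].tolist()
q=lambda x,y:(220+(x-270)/2.7,80+y/2.7)
print('mouth far',L(onplane('wrist',[q(488,302),q(586,302)],.0845,s)))
print('well inner far',L(onplane('wrist',[q(496,278),q(584,278)],.05,s)),'outer',L(onplane('wrist',[q(487,260),q(604,260)],.05,s)))
print('base',L(onplane('wrist',[q(431,182),q(653,182),q(645,394),q(434,394)],.004,s)))
E
```

```text
mouth far [[-15.0, 10.3], [12.6, 10.3]]
well inner far [[-14.2, 10.1], [13.7, 10.1]] outer [[-17.0, 15.9], [19.9, 15.9]]
base [[-39.1, 35.7], [40.3, 35.6], [39.8, -44.2], [-40.2, -44.2]]
```

```bash
python3 -m inch '[[0.033,0.1,-0.087,0,0,0,1],[0,0.5,0,0,0,0,1],[0,0.3,0,0,0,0,1],[0,0.2,0,0,0,0,1],[0,0.2,0,0,0,0,1],[0,0.2,0,0,0,0,1],[0,0,0,0,0,0,1],[0,0,0,0,0,0,1]]'
```

```text
time_s: 23.85
tcp_pos: [0.5315, -0.2737, 0.1324]
tool_rot: [[0.99, -0.0, 0.144], [-0.144, 0.0, 0.99], [-0.0, -1.0, 0.0]]
force: [0.0, -0.5, -1.2]
opening: 0.0262
```

```bash
python3 -m inch '[[0,0.3,0,0,0,0,1],[0,0.3,0,0,0,0,1],[0,0.2,0,0,0,0,1],[0,0.1,0,0,0,0,1],[0,0.07,0,0,0,0,1],[0,0,0,0,0,0,1],[0,0,0,0,0,0,1]]'
```

```text
time_s: 24.43
tcp_pos: [0.5315, -0.2737, 0.1035]
tool_rot: [[0.99, -0.0, 0.144], [-0.144, 0.0, 0.99], [-0.0, -1.0, 0.0]]
force: [-0.3, 0.0, -2.0]
opening: 0.026
```

```bash
python3 -m inch '[[0,0.02,0,0,0,0,1],[0,0,0,0,0,0,0.8],[0,0,0,0,0,0,0.4],[0,0,0,0,0,0,0],[0,0,0,0,0,0,0],[0,0,0,0,0,0,0],[0,-0.4,0,0,0,0,0],[0,-0.9,0,0,0,0,0],[0,-0.9,0,0,0,0,0],[0,-0.9,0,0,0,0,0],[0,-0.2,0,0,0,0,0]]'
python3 -m inch '[[-0.117,0,0.94,0,0,0,0],[-0.117,0,0.94,0,0,0,0],[-0.117,0,0.94,0,0,0,0],[-0.117,0,0.94,0,0,0,0],[-0.117,0,0.94,0,0,0,0],[-0.117,0,0.94,0,0,0,0],[-0.117,0,0.94,0,0,0,0],[-0.117,0,0.94,0,0,0,0],[-0.117,0,0.94,0,0,0,0],[-0.117,0,0.94,0,0,0,0],[-0.117,0,0.94,0,0,0,0],[-0.117,0,0.94,0,0,0,0]]'
python3 -m inch '[[-0.117,0,0.94,0,0,0,0],[-0.117,0,0.94,0,0,0,0],[-0.117,0,0.94,0,0,0,0],[0,0,0,0,-0.115,0,0],[0,0,0,0,-0.115,0,0],[0,0,0,0,-0.115,0,0],[0,0,0,0,-0.115,0,0],[0,0,0,0,-0.115,0,0],[0,0,0,0,-0.115,0,0],[0,0,0,0,-0.115,0,0],[0,0,0,0,-0.115,0,0],[0,0,0,0,-0.115,0,0]]'
python3 -m inch '[[0,0.2,0,0,-0.115,0,0],[0,0.4,0,0,-0.115,0,0],[0,0.4,0,0,-0.115,0,0],[0,0.2,0,0,0,0,0],[0,0,0,0,0,0,0],[0,0,0,0,0,0,0]]'
python3 - <<'E'
from h import *
s,_,_=snap('wrist','w8');snap('scene','scene8');snap('side','side8');R=s['tool_rot'];print(s['tcp_pos'],np.degrees(np.arctan2(R[1,0],R[0,0])))
print(proj('wrist',[[.54,.152,.078]],s))
a=cv2.imread('pics/w8.png')[0:400,100:540];b=cv2.imread('pics/side8.png')[135:235,360:460]
o=np.zeros((500,800,3),np.uint8);o[:400,:440]=a;o[:350,445:795]=cv2.resize(b,(350,350),interpolation=2);cv2.imwrite('pics/c8.png',o)
E
```

```text
time_s: 25.35
tcp_pos: [0.5334, -0.2748, 0.2076]
tool_rot: [[0.99, 0.007, 0.144], [-0.144, -0.003, 0.99], [0.007, -1.0, -0.002]]
force: [0.2, -0.9, 0.6]
opening: 0.0822
time_s: 26.35
tcp_pos: [0.5383, 0.0686, 0.2025]
tool_rot: [[0.99, 0.001, 0.144], [-0.144, 0.0, 0.99], [0.001, -1.0, 0.0]]
force: [0.9, 0.3, -0.2]
opening: 0.0877
time_s: 27.35
tcp_pos: [0.5401, 0.1523, 0.2024]
tool_rot: [[0.624, 0.0, -0.781], [0.781, -0.0, 0.624], [0.0, -1.0, -0.0]]
force: [-0.8, 0.4, -0.1]
opening: 0.088
time_s: 27.85
tcp_pos: [0.5402, 0.1523, 0.1661]
tool_rot: [[0.332, -0.0, -0.943], [0.943, -0.0, 0.332], [-0.0, -1.0, 0.0]]
force: [-0.2, -0.8, 0.3]
opening: 0.0881
[0.54015979 0.15234658 0.16614482] 70.58257690252027
[[317.55100873 208.50297703]]
```

View pics/c8.png

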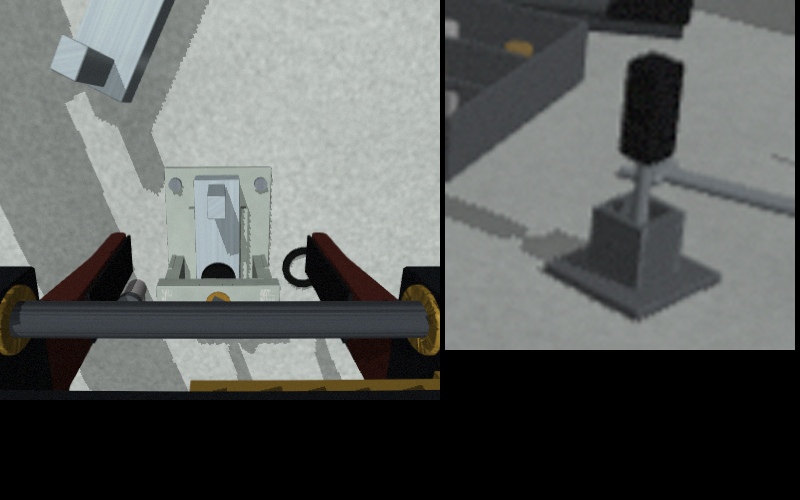

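The driver stands upright in its well. The block's post top is at (316,208), within 1 mm of the prediction. Next: descend and grip the post.

```bash
python3 -m inch '[[-0.025,0.4,0,0,0,0,0.4],[0,0.7,0,0,0,0,0.4],[0,0.8,0,0,0,0,0.4],[0,0.8,0,0,0,0,0.4],[0,0.7,0,0,0,0,0.4],[0,0.5,0,0,0,0,0.4],[0,0,0,0,0,0,0.4],[0,0,0,0,0,0,0.4]]' 25
python3 -m inch '[[0,0,0,0,0,0,0.7],[0,0,0,0,0,0,0.85],[0,0,0,0,0,0,1],[0,0,0,0,0,0,1],[0,0,0,0,0,0,1],[0,0,0,0,0,0,1],[0,0,0,0,0,0,1],[0,0,0,0,0,0,1]]'
```

```text
time_s: 28.67
tcp_pos: [0.5398, 0.1519, 0.049]
tool_rot: [[0.329, -0.001, -0.944], [0.944, -0.0, 0.329], [-0.001, -1.0, 0.001]]
force: [-0.9, 0.0, 0.8]
opening: 0.053
time_s: 29.33
tcp_pos: [0.5399, 0.1514, 0.0492]
tool_rot: [[0.329, 0.0, -0.944], [0.944, -0.0, 0.329], [-0.0, -1.0, -0.0]]
force: [-1.6, -1.5, 4.7]
opening: 0.0137
```

```bash
python3 -m inch '[[0,0,0.03,0,0,0,1],[0,0,0.05,0,0,0,1],[0,0,0.05,0,0,0,1],[0,0,0.05,0,0,0,1],[0,0,0.05,0,0,0,1]]'
python3 -m inch '[[0,0,0.05,0,0,0,1],[0,0,0.05,0,0,0,1],[0,0,0.05,0,0,0,1]]'
python3 -m inch '[[0,0,0.05,0,0,0,1],[0,0,0.05,0,0,0,1],[0,0,0.03,0,0,0,1],[0,0,0,0,0,0,1],[0,0,0,0,0,0,1]]'
python3 rd.py 5
```

```text
time_s: 29.75
tcp_pos: [0.5358, 0.1532, 0.0492]
tool_rot: [[0.33, 0.004, -0.944], [0.944, 0.0, 0.33], [0.001, -1.0, -0.004]]
force: [8.0, -3.8, -1.9]
opening: 0.0138
time_s: 30.0
tcp_pos: [0.5316, 0.1549, 0.0492]
tool_rot: [[0.33, 0.004, -0.944], [0.944, 0.0, 0.33], [0.002, -1.0, -0.004]]
force: [8.5, -2.8, -1.5]
opening: 0.014
time_s: 30.42
tcp_pos: [0.5277, 0.1563, 0.0492]
tool_rot: [[0.329, 0.004, -0.944], [0.944, 0.0, 0.329], [0.002, -1.0, -0.003]]
force: [5.9, -2.5, -1.4]
opening: 0.0138
t 30.6667 yaw 70.76 q7 39.7 tcp [0.5277 0.1563 0.0493] F [ 6.82 -2.66 -1.52] Mz 0.0617 +- 0.008
```

The drag while drawing was about 9 N, inside the 4–15 N band for a right setting, and the block moved about 13 mm. Now release and lift clear.

```bash
python3 -m inch '[[0,0,-0.01,0,0,0,1],[0,0,0,0,0,0,0.9],[0,0,0,0,0,0,0.7],[0,0,0,0,0,0,0.5],[0,0,0,0,0,0,0.4],[0,0,0,0,0,0,0.4],[0,-0.4,0,0,0,0,0.4],[0,-0.8,0,0,0,0,0.4],[0,-0.9,0,0,0,0,0.4],[0,-0.9,0,0,0,0,0.4],[0,-0.9,0,0,0,0,0.4],[0,-0.5,0,0,0,0,0.4]]'
python3 -m inch '[[0,0,0,0,0,0,0.4],[0,0,0,0,0,0,0.4],[0,0,0,0,0,0,0.4]]'
python3 - <<'E'
from h import *
s,_,_=snap('wrist','w9');snap('scene','scene9');snap('side','side9');print(s['tcp_pos'],s['force'])
a=cv2.imread('pics/side9.png')[215:315,190:315];b=cv2.imread('pics/wrist9.png' if 0 else 'pics/w9.png')[100:400,120:520];c=cv2.imread('pics/scene9.png')[115:195,200:300]
r=lambda x:cv2.resize(x,(400,300),interpolation=2)
cv2.imwrite('pics/c9.png',np.vstack([np.hstack([r(a),b]),np.hstack([r(c),r(cv2.imread('pics/side9.png')[135:235,355:488])])]))
E
```

```text
time_s: 31.67
tcp_pos: [0.5266, 0.1574, 0.185]
tool_rot: [[0.328, 0.004, -0.945], [0.945, 0.001, 0.328], [0.003, -1.0, -0.003]]
force: [-0.2, 0.3, 0.6]
opening: 0.0529
time_s: 31.92
tcp_pos: [0.5252, 0.1565, 0.1806]
tool_rot: [[0.329, -0.001, -0.944], [0.944, -0.0, 0.329], [-0.0, -1.0, 0.0]]
force: [-0.6, 0.0, -0.2]
opening: 0.0525
[0.52523524 0.1565173  0.18061092] [-0.56460236  0.00240785 -0.15920226]
```

View pics/c9.png

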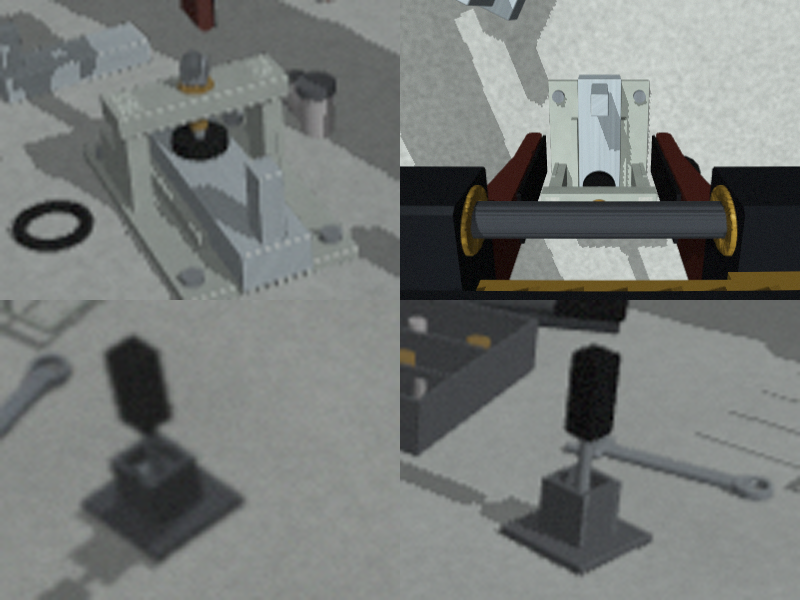

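The last picture shows the pad seated on the block at crop (200,140), the block drawn out and flat, and the ring and elbow in place. The driver stands upright in its well and the gripper is clear of everything.

```bash
python3 -c "
from station import bot
print(bot.finish_job())"
```

```text
the job is handed in; nothing more can be done
None
```

The job is handed in after about 32 s of robot time. I turned the stop screw down with the driver, put the driver back in its stand and drew the block out about 13 mm by its grip.

- **Setting:** The at-rest turning moment rose from about 0.06 N m (free) to 0.13 ± 0.007 N m. The last reading alone says about 10 N on the pad. Fitted with the earlier readings it is nearer 8 to 9 N, so the two disagree slightly, but both lie within 4 to 12 N. Side loads of up to about 5 N on the driver blur this a little.
- **Drag check:** Drawing the block took about 9 N, within the 4 to 15 N expected of a right setting. By the nominal start position, its centre should now be about 37 to 39 mm from the bracket's origin; I did not measure that directly.
- **Last look:** The pad is on the flat block, and the driver stands upright in its well. The rubber ring and elbow look undisturbed. The gripper is open and clear of everything, with wrist force near zero.

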